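# Check the air in a bookcloth roll's expanding shaft

### The arm

A 6-joint arm with a two-finger parallel gripper is mounted at the origin on the work surface. World frame = base frame: x ahead of the robot, y to its left, z up, the work surface at z = 0. Lengths are in mm, angles in degrees, forces in N, time in s.
With the tool pointing down it reaches from about 250 to 775 mm from the base axis. Payload 8.9 kg.
Tool frame: the origin (TCP) lies midway between the tips of the shut fingers; the grasp point (between the pads) lies 19 mm behind it; z points along the fingers, y is the line along which they close (so a half turn about z gives the same grasp; the last joint's range is limited). The gripper opens to 85 mm and grips with 20 to 120 N. Pads are 22 mm wide; open, the fingers measure 114 mm over their backs; the gripper's body (76 mm by 85 mm) begins 54 mm behind the grasp point. The pads swing forward as they close: fully open they stand 13 mm farther back than shut.
Start: joints at [-82.466, 16.656, -8.789, 64.555, 0, 82.019], TCP at [140.44, -505.866, 231.305] pointing down, gripper open.
Joint ranges: [-144.48, 144.48], [-52.06, 99.96], [-74.48, 78.29], [-112.23, 115.85], [-86.99, 84.42], [-180, 180]. Speed limits (degrees/s): [127.2, 127.2, 159.86, 180, 180, 180].

### API

Orientations are given as a 3x3 rotation matrix whose columns are the frame's x, y, z axes.
In Python, from rig import bot, get_image, calibration gives the robot as it stands. The module is installed in compiled form; this text tells all that it offers.
- The arm moves only by the tool step_arm, never from a script. Its argument "targets" is a list of rows, each a list of 5 numbers: the finger opening in m, from 0 to 0.0854, then the shift along the tool's x, y, z in m, then the turn about the tool's z in degrees. In form: [[jaw, dx, dy, dz, spin], ...]. A call has 1 to 5 rows; each row is the pose to reach, as a shift and turn from the pose commanded when the call began, along the tool's axes at that moment; what a row does not reach only later rows make up. A row lasts 1/8 s, in which the tool goes at most 62.5 mm and 10.7 degrees, less where a joint would pass 70% of its speed; a pose out of reach is approached as far as the arm can. A call with a gripper value outside its range is refused whole. The fingers move at their own pace and stop on an object; "force" is the grip in N (left out, the last holds). Time passes only in rows, so rows that repeat a pose let the fingers close. It gives the time, the measured TCP pose, the force, the opening and the grip force at its end, in the units of the state.
- bot.state(): the state, without advancing time (a new reading comes with each control period).
- get_image(name): name is "scene" or "top"; returns the picture (384x512x3 uint8, red, green, blue); there is no depth.
- calibration(name): a dict with "mtx" (3x3 intrinsics, pixels), "rvec" (rotation vector, rad) and "tvec" (3), from world to camera coordinates, as OpenCV has them. Camera axes: x right, y down, z forward; pixel columns grow to the right and rows downward; lengths in mm; the calibration is good to about 2 mm. A picture is of the moment at which its call begins. calibration takes no time and is no camera call.
- bot.job_done(): hands the job in; it is judged then, once.
The state is a dict: "clock": time; "q": joint angles; "dq": joint speeds; "joint_efforts": joint torques, N m; "tool_pos": TCP position; "ee_rot": TCP orientation; "contact_force": force on the tool from outside, world axes, zero at the start; "torque": the same for the moment, N m; "opening": finger opening in mm; "grip_force": force on a finger pad.
Only numpy, scipy, OpenCV 4.12 (cv2) and the standard library are available. Lean on these libraries where they do the work, as an engineer would, in place of code of your own. Each camera call takes 0.05 s, during which the arm holds its last target. There are 200 camera calls.

### The job

Turn the roll of red bookcloth on its yellow stand until the brass valve on its shaft points straight up, then press the blue stick gauge squarely and fully down onto the valve so that the air pushes the gauge's rod out. If any of the rod's green part has come out of the barrel, stand the gauge on the green plate; if only its white part shows, stand it on the orange plate. Leave the gauge upright with its rod still out and the valve still pointing up, and do not shift the thread spool, the glue bottle or the hammer.

Things in the scene. Friction and masses are not known exactly. Their poses are not given: they have to be found in the camera images.
- roll_axis (a point): On the axis of the red cloth roll, mid-length, 80 mm above the bench. y: along the level axis, z up. Fixed to the yellow stand (base 130 x 270 x 15 mm; cheeks 95 mm high at y -160 and +90 mm). Roll 84 mm across, 140 mm long; spins freely about y and stays where left (drag 0.03 N m). Closed fingertips pressed lightly on its top and dragged along x turn it by friction.
- roll (a joint): Angle of the roll about its axis, rad: 0 = valve straight up, positive = valve leaning to the +x side of roll_axis (pi/2 = level). Dragging the top of the roll toward the -x side of roll_axis lowers it. It turns without limit.
- valve (a point): Centre of the brass valve stem's tip. The stem stands out radially beside the roll and turns with it: 10 mm in diameter, tapered tip, 62 mm from the axis, 110 mm from roll_axis along -y. z: along the stem, outward. In its mouth, flush with the tip, is a pin held out by the air; it yields at 3.6 to 11 N, different each time: the hidden pressure.
- gauge_centre (a point): Middle, half-way up, of the loose blue gauge (0.17 kg, 60 mm high) standing on its black foot, 40 x 40 x 14 mm. Above the foot a head 26 x 26 mm, from 16 mm below to 30 mm above this point: grip its +y and -y sides about 15 mm above this point. z up; x: the way the rod comes out. A 16 mm barrel passes along x, 2 mm above this point, from 25 mm behind to 55 mm ahead.
- gauge_socket (a point): Centre of the ceiling of the socket under the gauge's foot: 14 mm above the underside, 16 mm below gauge_centre, same axes. Socket 13 mm across, 2.5 mm chamfer, 14 mm deep. A sprung feeler (1.2 N/mm) meets the valve's pin 10 mm before the stem's tip touches the ceiling, which is fully home (takes 5 to 12 N; press steadily).
- gauge_rod (a joint): How far the 7 mm rod has come out of the barrel, m; 0 = in, only its black end knob outside. Fully pressed on the valve, the air drives it out 8 to 36 mm by the pressure; it stays out by light friction (0.15 N) when lifted off. The first 22 mm of the rod are white, the rest green: green shows beyond 0.022.
- green_plate: Light green plate fixed on the bench, 120 x 120 mm, 3 mm thick: origin at the centre of its underside. For a shaft with enough air.
- orange_plate: Orange plate of the same size: for a shaft that needs air. The two may change places.
- spool: White thread spool, 40 mm in diameter, 45 mm high; bystander. Origin: centre of its underside.
- glue: White glue bottle, 60 mm in diameter, 150 mm high; bystander. Origin: centre of its underside.
- mallet: Small hammer, 240 mm long, wooden handle, lying along its x; bystander.
Things that resemble listed ones, but are neither listed nor needed, are in the scene too. Of the things that look like the green_plate, the larger one is meant.

How it is judged (in metres and radians):
On the way, in this order (a step that is already met when the one before it is completed fails the run):
1. the valve points straight up, within 0.15 rad (angle between valve's own z axis and vertical below 0.15 rad), for 0.2 s.
2. the gauge is pressed squarely and fully onto the valve (stem tip within 3 mm of the socket's ceiling), and its rod has come out more than 5 mm (distance between valve and gauge_socket below 0.003 m and angle between the z axis of valve and the z axis of gauge_socket, either way round below 0.2 rad and value of joint gauge_rod above 0.005 m), for 0.2 s.
At the end, for the whole second after the job is handed in: Gauge upright (0.1 rad), rod out over 5 mm, its middle within 45 mm of the plate's centre along each side: green plate if the rod is out over 22 mm, else orange (19.5 to 24.5 mm: either). The valve points up within 0.25 rad (((value of joint gauge_rod above 0.0195 m and x of gauge_socket in the frame of green_plate between -0.045 and 0.045 m and y of gauge_socket in the frame of green_plate between -0.045 and 0.045 m and z of gauge_socket in the frame of green_plate between 0.013 and 0.021 m) or (value of joint gauge_rod between 0.005 and 0.0245 m and x of gauge_socket in the frame of orange_plate between -0.045 and 0.045 m and y of gauge_socket in the frame of orange_plate between -0.045 and 0.045 m and z of gauge_socket in the frame of orange_plate between 0.013 and 0.021 m)) and angle between gauge_socket's own z axis and vertical below 0.1 rad and angle between valve's own z axis and vertical below 0.25 rad); the robot touches nothing.
It fails at once if the spool, the glue bottle or the hammer is moved more than 30 mm (distance of any of spool, glue, mallet from where it was at the start of the episode above 0.03 m).
It also fails if it takes over 64 s, if anything falls off the work surface, if the arm or the gripper's body presses on something with over 40 N, if the wrist force passes 120 N, or if a joint passes its speed limit or range.

## Working session

There is one attempt and no reset: what is moved stays moved. The work goes in short steps, Python scripts to look and compute and a tool call to move; the robot and the scene stay as the last step left them, time stands still between calls to the robot, and variables do not carry over. Pictures are saved under pics/ and viewed, at most 13 in all, crops included, and the job is handed in when it is done.

Besides the shell and the picture viewer there is one more tool, called after ">>>" in YAML: its name, and indented under it one key for each argument. step_arm: Moves the arm, as the interface text tells. Its arguments: {"type":"object","properties":{"targets":{"type":"array"},"force":{"type":"number"}},"required":["targets"]}

```bash
mkdir -p pics; cat > h.py <<'E'
import numpy as np, cv2
from rig import bot, get_image, calibration
def P(n):
    c=calibration(n); R=cv2.Rodrigues(np.array(c["rvec"],float))[0]; return np.array(c["mtx"],float),R,np.array(c["tvec"],float).ravel()
def ray(n,u,v):
    K,R,t=P(n); d=R.T@np.linalg.solve(K,[u,v,1.]); return -R.T@t,d
def onz(n,u,v,z):
    o,d=ray(n,u,v); return o+d*(z-o[2])/d[2]
def tri(a,ua,b,ub):
    o1,d1=ray(a,*ua); o2,d2=ray(b,*ub)
    s=np.linalg.lstsq(np.c_[d1,-d2],o2-o1,rcond=None)[0]
    p,q=o1+s[0]*d1,o2+s[1]*d2; return (p+q)/2,np.linalg.norm(p-q)
def proj(n,p):
    K,R,t=P(n); c=K@(R@np.array(p,float)+t); return c[:2]/c[2]
def shot(n,f):
    im=get_image(n)[:,:,::-1].copy(); cv2.imwrite('pics/'+f,im); return im
E
python3 - <<'E'
from h import *
for n in('scene','top'):
    im=shot(n,n+'0.png'); K,R,t=P(n); print(n,K[0,0],-R.T@t,R[2])
cv2.imwrite('pics/both0.png',cv2.resize(np.hstack([cv2.imread('pics/scene0.png'),cv2.imread('pics/top0.png')]),(800,300)))
s=bot.state();print(s['ee_rot'],s['clock'],s['opening'])
E
```

```text
scene 353.0365376907838 [1135.11705557   70.11308811  686.24478613] [-0.72651677 -0.09554617 -0.6804736 ]
top 367.96617834847444 [ 302.99059523  -36.33763368 1113.07798972] [ 0.18302152  0.01933252 -0.9829188 ]
[[ 9.63552881e-01  2.67517890e-01 -1.51424879e-04]
 [ 2.67517890e-01 -9.63552253e-01  1.11074931e-03]
 [ 1.51239530e-04 -1.11077457e-03 -9.99999372e-01]] 0.1 85.54955993834578
```

View pics/scene0.png

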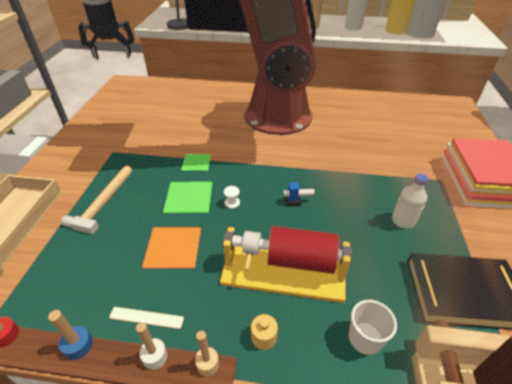

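View pics/top0.png

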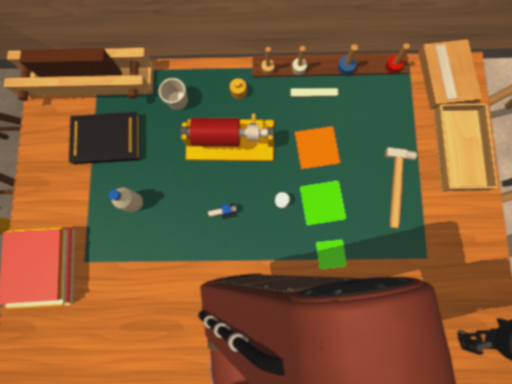

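The scene view shows the roll on its stand near (295,255), the blue gauge at (295,193) with its rod toward +y, the green plate at (189,197) with a smaller green lookalike at (197,161), the orange plate at (173,247), the spool at (232,196), the glue at (409,203) and the hammer at (98,200). In the top view the same things are: roll (225,132), gauge (225,210), green plate (322,202), small green (331,253), orange plate (317,147).

Possible confusions:
- **Gauge:** the blue peg at scene (74,342) and the blue glue cap at (420,180).
- **Green plate:** the small green square.
- **Valve:** the brass-coloured knob at (264,330).

Next is a close crop.

```bash
python3 - <<'E'
from h import *
a=cv2.imread('pics/scene0.png');b=cv2.imread('pics/top0.png')
A=cv2.resize(a[170:305,210:360],(400,360),interpolation=3);B=cv2.resize(b[105:230,170:290],(400,417),interpolation=3)[:360]
A2=cv2.resize(a[170:305,210:360],(540,486),interpolation=3)
cv2.imwrite('pics/c0.png',np.hstack([A,B]))
def blob(n,im,lo,hi,box):
    h=cv2.cvtColor(im,cv2.COLOR_BGR2HSV);m=cv2.inRange(h,lo,hi);k=np.zeros_like(m);x0,y0,x1,y1=box;k[y0:y1,x0:x1]=m[y0:y1,x0:x1]
    c=max(cv2.findContours(k,0,1)[0],key=cv2.contourArea);M=cv2.moments(c);r=cv2.minAreaRect(c)
    return np.array([M['m10']/M['m00'],M['m01']/M['m00']]),cv2.contourArea(c),r,cv2.boundingRect(c)
def two(name,lo,hi,bs,bt):
    s=blob('scene',a,lo,hi,bs);t=blob('top',b,lo,hi,bt)
    print(name,s[0].round(1),t[0].round(1),'tri',[x if np.isscalar(x) else x.round(1) for x in tri('scene',s[0],'top',t[0])],'boxpts',cv2.boxPoints(t[2]).round(1).tolist(),s[3],t[3])
    return s,t
for nm,lo,hi,bs,bt in [('green',(45,120,80),(70,255,255),(160,178,220,220),(295,175,350,228)),
 ('orange',(5,150,120),(18,255,255),(140,220,205,275),(290,120,345,172)),
 ('blue',(100,120,40),(130,255,255),(275,175,325,215),(200,195,245,222)),
 ('red',(0,150,40),(5,255,255),(225,220,355,280),(180,110,260,150))]:
    s,t=two(nm,lo,hi,bs,bt)
    if nm in('green','orange'): print([onz('top',*p,3).round(0)[:2].tolist() for p in cv2.boxPoints(t[2])],onz('scene',*s[0],3).round(1),onz('top',*t[0],3).round(1))
    if nm=='blue': print([onz('top',*p,50).round(0)[:2].tolist() for p in cv2.boxPoints(t[2])])
    if nm=='red': print([onz('top',*p,80).round(0)[:2].tolist() for p in cv2.boxPoints(t[2])])
E
```

```text
green [188.1 197. ] [322.5 202.4] tri [array([ 461.3, -210.8,   -2. ]), np.float64(0.24762300512414462)] boxpts [[297.79998779296875, 185.3000030517578], [339.8999938964844, 177.6999969482422], [347.29998779296875, 219.5], [305.29998779296875, 227.0]] (163, 181, 50, 33) (299, 179, 48, 47)
[[515.0, -137.0], [536.0, -266.0], [408.0, -282.0], [387.0, -155.0]] [ 466.3 -208.8    3. ] [ 460.6 -209.8    3. ]
orange [172.3 247.4] [316.9 147.2] tri [array([ 636.2, -201. ,   -2.6]), np.float64(0.22876560767069437)] boxpts [[294.1000061035156, 131.3000030517578], [333.6000061035156, 124.69999694824219], [340.0, 163.0], [300.3999938964844, 169.60000610351562]] (143, 227, 58, 41) (295, 126, 45, 43)
[[688.0, -130.0], [707.0, -256.0], [583.0, -269.0], [564.0, -147.0]] [ 640.3 -198.9    3. ] [ 634.5 -200.1    3. ]
blue [293.5 190.6] [226.  208.9] tri [array([440.1,  78.9,  39.8]), np.float64(0.8326817002999758)] boxpts [[220.6999969482422, 204.60000610351562], [229.8000030517578, 203.3000030517578], [231.1999969482422, 213.5], [222.10000610351562, 214.8000030517578]] (289, 182, 11, 19) (221, 204, 11, 11)
[[452.0, 94.0], [455.0, 67.0], [425.0, 63.0], [422.0, 90.0]]
red [303.  248.6] [214.3 131. ] tri [array([664.9, 109.1,  84.7]), np.float64(1.8827489131031696)] boxpts [[189.0, 118.0], [238.0, 118.0], [238.0, 144.0], [189.0, 144.0]] (269, 227, 70, 45) (189, 118, 50, 27)
[[709.0, 186.0], [706.0, 41.0], [626.0, 41.0], [628.0, 185.0]]
```

View pics/c0.png

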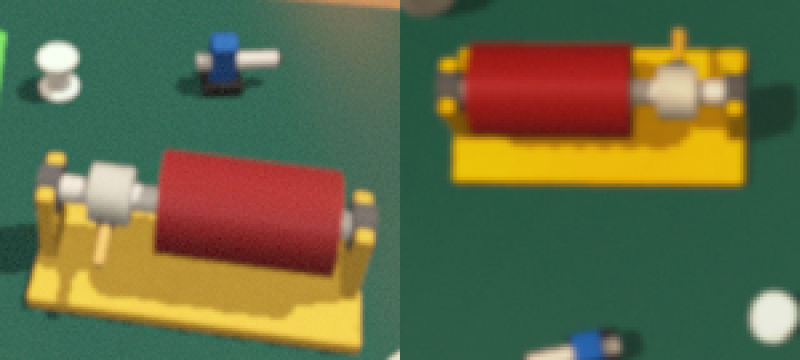

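The crop confirms the blue gauge (scene (293,190)), with its barrel toward +y. The brass stem hangs below the shaft on the +x side: tip at scene (247,269), top (253,114). Next I measure the valve angle, roll axis and gauge details.

```bash
python3 - <<'E'
from h import *
a=cv2.imread('pics/scene0.png');b=cv2.imread('pics/top0.png')
p,e=tri('scene',(247,269),'top',(253.4,114));print('tip',p.round(1),e)
# cheek tops (yellow top, c0 px): -y cheek scene(55,158) ; +y cheek scene (362,199)
f=lambda x,y:(210+x*.375,170+y*.375); g=lambda x,y:(170+(x-400)*.3,105+y*.3)
print('cheek-',onz('scene',*f(55,158),95).round(1),'cheek+',onz('scene',*f(362,199),95).round(1))
print('base corners top',[onz('top',*g(*q),15).round(1)[:2].tolist() for q in((452,183),(745,186))],'scene',[onz('scene',*f(*q),15).round(1)[:2].tolist() for q in((30,300),(358,345))])
# roll axis candidate projections: silhouette in both views
for C in [(667,112),(660,112)]:
  print(C,'scene axis ends',[proj('scene',(C[0],C[1]+d,80)).round(1).tolist() for d in(-70,70)],'top',[proj('top',(C[0],C[1]+d,80)).round(1).tolist() for d in(-70,70)])
# silhouettes: red per-column mid in both views
for n,im in(('scene',a),('top',b)):
  h=cv2.cvtColor(im,cv2.COLOR_BGR2HSV);m=cv2.inRange(h,(0,140,30),(6,255,255))|cv2.inRange(h,(174,140,30),(180,255,255))
  for c in ((280,300,320,330) if n=='scene' else (195,210,225,235)):
    r=np.where(m[105:290,c] if n=='scene' else m[105:160,c])[0]+105; print(n,c,r.min(),r.max())
# gauge: blue top face & barrel
h=cv2.cvtColor(b,cv2.COLOR_BGR2HSV)
for n,im,bx in(('scene',a,(270,175,325,212)),('top',b,(200,195,245,222))):
  x0,y0,x1,y1=bx;h=cv2.cvtColor(im[y0:y1,x0:x1],cv2.COLOR_BGR2HSV)
  m=cv2.inRange(h,(0,0,110),(180,90,255));k=max(cv2.findContours(m,0,1)[0],key=cv2.contourArea)
  M=cv2.moments(k);u=np.array([M['m10'],M['m01']])/M['m00']+[x0,y0]
  r=cv2.minAreaRect(k);print(n,'barrel',u.round(1),(cv2.boxPoints(r)+[x0,y0]).round(1).tolist())
G=(438,79)
E
```

```text
tip [721.4  -4.1  69.5] 1.53203163362903
cheek- [641.8 -51.4  95. ] cheek+ [650.6 196.2  95. ]
base corners top [[597.6, 207.9], [590.1, -63.6]] scene [[726.4, -59.9], [731.3, 202.9]]
(667, 112) scene axis ends [[271.7, 247.3], [338.0, 254.5]] top [[237.5, 130.5], [190.2, 131.3]]
(660, 112) scene axis ends [[272.1, 244.7], [337.9, 251.8]] top [[237.5, 132.7], [190.1, 133.6]]
scene 280 105 264
scene 300 108 267
scene 320 232 270
scene 330 234 271
top 195 118 144
top 210 118 144
top 225 118 144
top 235 118 144
scene barrel [306.3 191.3] [[298.0, 187.0], [315.0, 187.0], [315.0, 195.0], [298.0, 195.0]]
top barrel [214.5 211.9] [[206.4, 210.4], [221.2, 206.7], [222.8, 213.3], [208.0, 217.0]]
```

>>> step_arm:
  targets:
    - [0,0.05,-0.03,0.01,8]
    - [0,0.1,-0.06,0.02,17]
    - [0,0.15,-0.094,0.02,17]
    - [0,0.2,-0.125,0.02,17]
    - [0,0.25,-0.156,0.02,17]
  force: 40

```text
clock: 0.72
tool_pos: [340.5, -287.0, 211.2]
ee_rot: [[1.0, -0.026, 0.0], [-0.026, -1.0, -0.0], [0.0, 0.0, -1.0]]
contact_force: [0.2, -0.7, 0.2]
opening: 0.0
grip_force: 0.0
```

```bash
cat >> h.py <<'E'
def to(x,y,z):
    s=bot.state();d=np.array(s['ee_rot']).T@(np.array([x,y,z])-s['tool_pos']);print('pos',np.round(s['tool_pos'],1),'toolshift mm',d.round(1),'yaw tool x',round(np.degrees(np.arctan2(s['ee_rot'][1][0],s['ee_rot'][0][0])),2),'F',np.round(s['contact_force'],1),'open',round(s['opening'],1),'t',s['clock'])
E
python3 - <<'E'
from h import *
to(702,108,170)
k=np.array([onz('top',*q,32)[:2] for q in((207.2,213.7),(222,210))]);print(k,np.degrees(np.arctan2(*(k[0]-k[1])[::-1])))
o=onz('scene',315,191,32);print(o)
E
```

```text
pos [ 340.5 -287.   211.2] toolshift mm [ 351.  -404.4   41.2] yaw tool x -1.5 F [ 0.2 -0.7  0.2] open 0.0 t 0.725
[[427.6686255  135.92052316]
 [438.05464879  92.09868965]] 103.33340508089114
[425.44150731 136.38454308  32.        ]
```

>>> step_arm:
  targets:
    - [0,0.04,-0.046,0,0]
    - [0,0.08,-0.092,0,0]
    - [0,0.12,-0.138,0,0]
    - [0,0.16,-0.184,0,0]
    - [0,0.2,-0.23,0,0]

```text
clock: 1.35
tool_pos: [546.5, -62.1, 211.1]
ee_rot: [[1.0, -0.026, -0.0], [-0.026, -1.0, -0.0], [-0.0, 0.0, -1.0]]
contact_force: [1.0, -1.3, 0.1]
opening: -0.2
grip_force: 0.0
```

>>> step_arm:
  targets:
    - [0,0.04,-0.046,0.01,0]
    - [0,0.08,-0.092,0.02,0]
    - [0,0.12,-0.138,0.03,0]
    - [0,0.151,-0.174,0.041,0]
    - [0,0.151,-0.174,0.041,0]

```text
clock: 1.98
tool_pos: [701.5, 88.3, 167.4]
ee_rot: [[1.0, 0.015, -0.004], [0.015, -1.0, 0.017], [-0.003, -0.017, -1.0]]
contact_force: [-0.1, -0.1, -0.8]
opening: 0.3
grip_force: 0.0
```

```bash
python3 - <<'E'
from h import *
to(702,108,112)
E
```

```text
pos [701.5  88.3 167.4] toolshift mm [  1.  -18.7  55.8] yaw tool x 0.86 F [-0.1 -0.1 -0.8] open 0.3 t 1.975
```

>>> step_arm:
  targets:
    - [0,0,0,0,0]
    - [0,0,0,0,0]

```text
clock: 2.22
tool_pos: [700.7, 85.8, 171.1]
ee_rot: [[1.0, 0.012, -0.0], [0.012, -1.0, 0.017], [0.0, -0.017, -1.0]]
contact_force: [-0.3, 0.7, 0.2]
opening: -0.3
grip_force: 0.0
```

>>> step_arm:
  targets:
    - [0,0,0,0.03,0]
    - [0,0,0,0.05,0]
    - [0,0,0,0.055,0]
    - [0,0,0,0.057,0]
    - [0,0,0,0.057,0]

```text
clock: 2.85
tool_pos: [701.6, 87.2, 114.4]
ee_rot: [[1.0, 0.013, 0.001], [0.013, -1.0, 0.017], [0.001, -0.017, -1.0]]
contact_force: [-0.4, -0.4, -0.4]
opening: -0.1
grip_force: 0.0
```

```bash
python3 - <<'E'
from h import *
to(701,86,112); s=bot.state(); print(np.round(s['q'],1))
E
```

```text
pos [701.6  87.2 114.4] toolshift mm [-0.6  1.2  2.4] yaw tool x 0.73 F [-0.4 -0.4 -0.4] open -0.1 t 2.85
[  0.7  40.8  13.1  62.2   1.  180. ]
```

>>> step_arm:
  targets:
    - [0,-0.003,0,0.0015,-3]
    - [0,-0.006,0,0.001,-3]
    - [0,-0.01,0,-0.001,-3]
    - [0,-0.013,0,-0.003,-3]
    - [0,-0.02,0,-0.005,-3]

```text
clock: 3.48
tool_pos: [682.3, 87.3, 119.7]
ee_rot: [[0.998, 0.065, 0.003], [0.065, -0.998, 0.018], [0.004, -0.017, -1.0]]
contact_force: [4.1, 2.1, 8.6]
opening: 0.1
grip_force: 4.4
```

```bash
python3 - <<'E'
from h import *
to(675,87,120)
im=shot('scene','s1.png');cv2.imwrite('pics/s1c.png',cv2.resize(im[200:305,210:360],(600,420),interpolation=3))
E
```

```text
pos [682.3  87.3 119.7] toolshift mm [-7.3 -0.1 -0.3] yaw tool x 3.74 F [4.1 2.1 8.6] open 0.1 t 3.475
```

View pics/s1c.png

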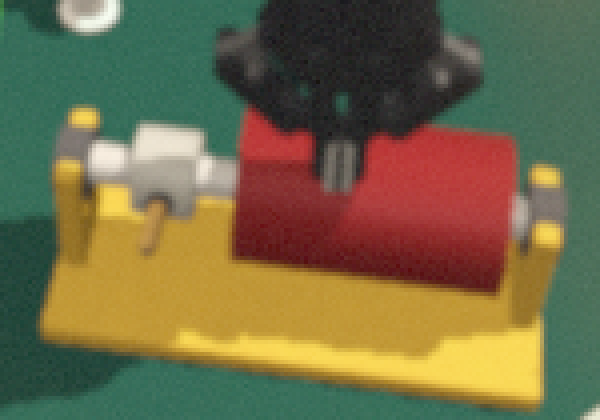

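The crop shows the fingers on the roll at (340,185). The stem has turned up toward the camera, with its tip at (148,250), so the dragging works and I continue.

>>> step_arm:
  targets:
    - [0,-0.005,0,-0.0005,0]
    - [0,-0.01,0,-0.0005,0]
    - [0,-0.015,0,-0.0005,0]
    - [0,-0.02,0,-0.0005,0]
    - [0,-0.026,0,-0.0005,0]

```text
clock: 4.15
tool_pos: [656.8, 87.8, 121.8]
ee_rot: [[0.998, 0.067, 0.005], [0.067, -0.998, 0.021], [0.006, -0.021, -1.0]]
contact_force: [1.5, 11.4, 17.5]
opening: -0.3
grip_force: 8.5
```

```bash
python3 - <<'E'
from h import *
to(640,87,118)
im=shot('scene','s2.png')
cv2.imwrite('pics/s2c.png',cv2.resize(np.hstack([im[200:305,210:310],get_image('top')[95:200,180:280,::-1]]),(800,420),interpolation=3))
for th in (100,80,60,45,30,15,0):
  t=np.radians(th); p=(661+62*np.sin(t),-3,80+62*np.cos(t)); print(th,((proj('scene',p)-[210,200])*4).round(),((proj('top',p)-[180,95])*4+[400,0]).round())
E
```

```text
pos [656.8  87.8 121.8] toolshift mm [-16.8  -0.3   3.7] yaw tool x 3.82 F [ 1.5 11.4 17.5] open -0.3 t 4.15
100 [148. 278.] [691.  75.]
80 [148. 253.] [690.  64.]
60 [149. 217.] [689.  63.]
45 [152. 185.] [689.  69.]
30 [156. 153.] [688.  81.]
15 [160. 122.] [688.  98.]
0 [164.  95.] [688. 119.]
```

View pics/s2c.png

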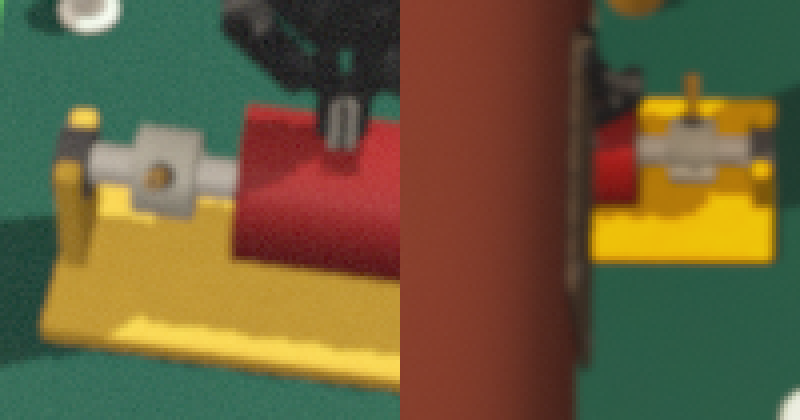

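The stem now points nearly at the camera, with its tip at about crop (155,178), or 40–43°. About 30 mm of drag remains.

>>> step_arm:
  targets:
    - [0,-0.004,0,-0.0005,0]
    - [0,-0.008,0,-0.0004,0]
    - [0,-0.012,0,0.0,0]
    - [0,-0.016,0,0.0015,0]
    - [0,-0.02,0,0.003,0]

```text
clock: 4.88
tool_pos: [634.2, 85.4, 116.6]
ee_rot: [[0.998, 0.066, -0.001], [0.066, -0.998, 0.019], [0.0, -0.019, -1.0]]
contact_force: [-2.0, 4.7, 6.1]
opening: 0.2
grip_force: 3.5
```

```bash
cat > v.py <<'E'
from h import *
def brass(im,n,x0,y0,x1,y1):
    h=cv2.cvtColor(im[y0:y1,x0:x1],cv2.COLOR_BGR2HSV);m=cv2.inRange(h,(10,70,60),(25,200,255))
    c=[k for k in cv2.findContours(m,0,1)[0] if cv2.contourArea(k)>3]
    for k in c: print(n,cv2.boundingRect(k+np.array([[x0,y0]])),cv2.contourArea(k))
E
python3 - <<'E'
from v import *
to(640,87,118)
im=shot('scene','s3.png');t=shot('top','t3.png')
brass(im,'scene',237,205,265,260);brass(t,'top',240,105,266,140)
for th in (45,30,20,10,0,-10):
  a=np.radians(th); p=[(661+r*np.sin(a),-3,80+r*np.cos(a)) for r in(62,30)]; print(th,[proj(n,q).round(1).tolist() for n in('scene','top') for q in p])
E
```

```text
pos [634.2  85.4 116.6] toolshift mm [ 5.9 -1.2 -1.4] yaw tool x 3.79 F [-2.   4.7  6.1] open 0.2 t 4.875
scene (237, 245, 28, 15) 219.5
scene (248, 228, 6, 12) 41.5
top (240, 134, 26, 6) 27.5
top (240, 122, 26, 8) 68.5
45 [[248.0, 246.3], [249.8, 244.4], [252.2, 112.3], [252.5, 122.7]]
30 [[248.9, 238.1], [250.2, 240.6], [252.1, 115.3], [252.5, 124.2]]
20 [[249.6, 232.9], [250.5, 238.2], [252.0, 118.0], [252.5, 125.5]]
10 [[250.4, 228.1], [250.9, 235.9], [252.0, 121.2], [252.5, 127.0]]
0 [[251.1, 223.8], [251.2, 233.9], [252.0, 124.7], [252.5, 128.7]]
-10 [[251.9, 220.2], [251.6, 232.1], [252.1, 128.6], [252.5, 130.5]]
```

>>> step_arm:
  targets:
    - [0,-0.0035,0,0.002,0]
    - [0,-0.0065,0,0.0042,0]
    - [0,-0.0065,0,0.0042,0]

```text
clock: 5.35
tool_pos: [626.5, 84.9, 111.5]
ee_rot: [[0.998, 0.066, -0.004], [0.066, -0.998, 0.019], [-0.003, -0.019, -1.0]]
contact_force: [-4.7, 4.4, 5.1]
opening: 0.0
grip_force: 3.7
```

```bash
python3 - <<'E'
from v import *
to(640,87,118)
im=shot('scene','s4.png');t=shot('top','t4.png')
brass(im,'scene',237,205,265,245);brass(t,'top',240,112,266,140)
cv2.imwrite('pics/s4c.png',cv2.resize(np.hstack([im[200:270,215:285],t[100:170,210:280]]),(800,400),interpolation=3))
E
```

```text
pos [626.5  84.9 111.5] toolshift mm [13.6 -1.3 -6.5] yaw tool x 3.79 F [-4.7  4.4  5.1] open 0.0 t 5.35
scene (249, 223, 6, 14) 47.0
top (240, 134, 26, 6) 29.0
top (240, 124, 26, 8) 72.0
```

View pics/s4c.png

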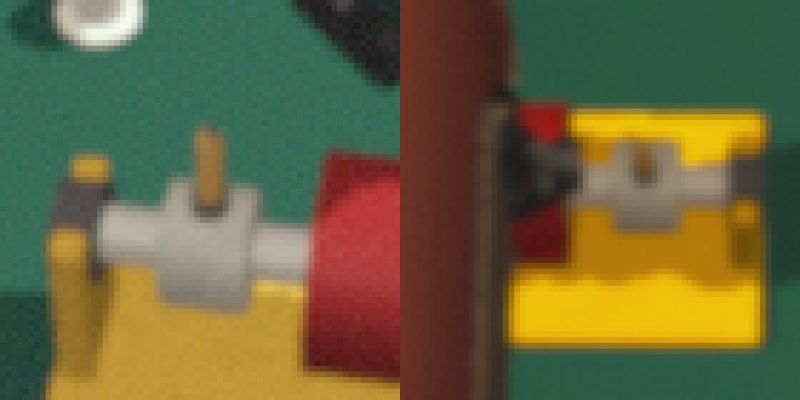

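Scene crop: the stem stands up at (208,128–205), with its tip near (251,223) in the full image. In the top crop the tip is at about (640,150). The valve is near vertical, so I back the fingers off toward −x, then up.

>>> step_arm:
  targets:
    - [0,-0.006,0,-0.0,0]
    - [0,-0.016,0,-0.0,0]
    - [0.04,-0.035,0,-0.03,-10]
    - [0.07,-0.055,0,-0.05,-20]
    - [0.07,-0.08,0,-0.05,-30]

```text
clock: 6.08
tool_pos: [548.8, 77.3, 163.0]
ee_rot: [[0.828, 0.56, 0.002], [0.56, -0.828, 0.017], [0.011, -0.013, -1.0]]
contact_force: [0.0, -0.6, 0.3]
opening: 54.3
grip_force: 0.0
```

```bash
python3 - <<'E'
from v import *
to(439,78.5,120)
im=shot('scene','s5.png');t=shot('top','t5.png')
brass(im,'scene',237,205,265,245);brass(t,'top',240,112,266,134)
print([x if np.isscalar(x) else x.round(1) for x in tri('scene',(251.4,223.3),'top',(251.4,126.5))])
b=cv2.imread('pics/top0.png');h=cv2.cvtColor(b[195:222,200:245],cv2.COLOR_BGR2HSV);m=cv2.inRange(h,(100,120,40),(130,255,255))
k=max(cv2.findContours(m,0,1)[0],key=cv2.contourArea).reshape(-1,2)+[200,195]
lo,hi=k.min(0)-.5,k.max(0)+.5;print(lo,hi)
print('+y edge',onz('top',lo[0],209,60)[1],'-y edge z60/14',onz('top',hi[0],209,60)[1],onz('top',hi[0],209,14)[1],'+x',onz('top',226,lo[1],60)[0],'-x z60/14',onz('top',226,hi[1],60)[0],onz('top',226,hi[1],14)[0])
cv2.imwrite('pics/s5c.png',cv2.resize(np.hstack([im[200:270,215:285],t[100:170,210:280]]),(800,400),interpolation=3))
E
```

```text
pos [548.8  77.3 163. ] toolshift mm [-90.7 -61.9  42.7] yaw tool x 34.05 F [ 0.  -0.6  0.3] open 54.3 t 6.075
scene (249, 222, 6, 15) 59.5
top (240, 124, 26, 8) 74.5
[array([657.1,  -2. , 139.2]), np.float64(1.9473537675392771)]
[220.5 203.5] [231.5 214.5]
+y edge 93.13047715807356 -y edge z60/14 61.32199747374753 65.58791422153905 +x 453.31075799386053 -x z60/14 421.3655729376354 426.53636658031985
```

View pics/s5c.png

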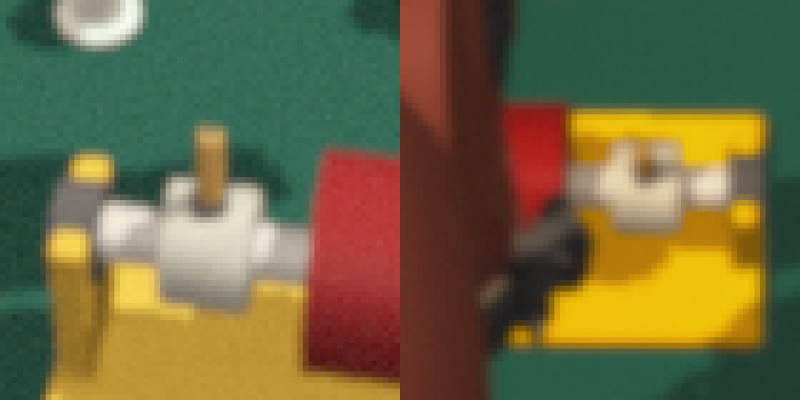

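Both views show the stem upright and unchanged after the release: scene crop (210,128–205), top crop (645,160). Now to the gauge at (438,78).

>>> step_arm:
  targets:
    - [0.07,-0.03,-0.02,0,-10]
    - [0.07,-0.06,-0.04,0,-20]
    - [0.07,-0.0914,-0.0626,0,-30]
    - [0.07,-0.0914,-0.0626,0.02,-40]
    - [0.07,-0.0914,-0.0626,0.043,-50]

```text
clock: 6.8
tool_pos: [438.4, 79.5, 118.5]
ee_rot: [[0.107, 0.994, 0.001], [0.994, -0.107, 0.017], [0.017, -0.001, -1.0]]
contact_force: [0.7, 0.6, 0.3]
opening: 70.2
grip_force: 0.0
```

>>> step_arm:
  targets:
    - [0.07,0,0,0,-10]
    - [0.07,0,0,0,-19]
    - [0.07,0,0,0,-19]

```text
clock: 7.18
tool_pos: [438.2, 79.5, 118.4]
ee_rot: [[-0.217, 0.976, -0.001], [0.976, 0.217, 0.017], [0.017, 0.003, -1.0]]
contact_force: [0.2, 0.5, -0.2]
opening: 70.6
grip_force: 0.0
```

```bash
python3 - <<'E'
from h import *
to(438,78,26)
im=shot('scene','s6.png');cv2.imwrite('pics/s6c.png',cv2.resize(im[140:240,240:370],(780,600),interpolation=3))
E
```

```text
pos [438.2  79.5 118.4] toolshift mm [-2.9 -0.8 92.4] yaw tool x 102.54 F [ 0.2  0.5 -0.2] open 70.6 t 7.175
```

View pics/s6c.png

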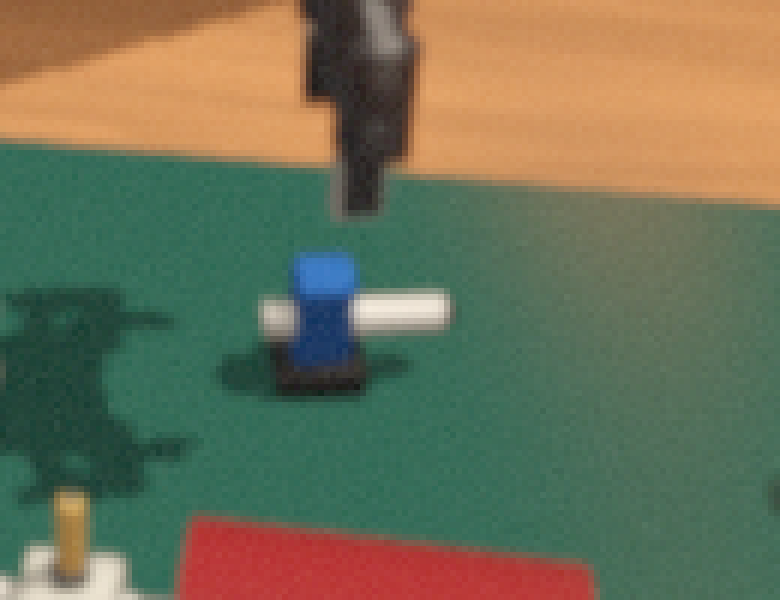

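The near fingertip is at crop (360,200) and the blue head's top face at (327,273), i.e. scene (294.5,185.5). I check the alignment by projection.

```bash
python3 - <<'E'
from h import *
c=lambda p:((proj('scene',p)-[240,140])*6).round().tolist()
print('tcp',c((438.2,79.5,118)),'near tip',c((473,87,105)),c((473,87,118)),'head top',c((438,78,60)),'foot bot',c((438,78,0)))
print(onz('scene',294.5,185.5,60),onz('scene',293.5,204,0), onz('scene',293.5,200,14))
E
```

```text
tcp [337.0, 165.0] near tip [349.0, 244.0] [351.0, 221.0] head top [323.0, 267.0] foot bot [314.0, 363.0]
[441.90471776  79.80939688  60.        ] [450.81088524  82.13879638   0.        ] [449.57907683  81.03014387  14.        ]
```

>>> step_arm:
  targets:
    - [0.07,-0.001,0,0.04,0]
    - [0.07,-0.002,0,0.075,0]
    - [0.07,-0.002,0,0.0915,0]
    - [0.07,-0.002,0,0.0915,0]
    - [0.04,-0.002,0,0.0915,0]

```text
clock: 7.85
tool_pos: [439.1, 79.2, 27.7]
ee_rot: [[-0.219, 0.976, 0.0], [0.976, 0.219, 0.017], [0.016, 0.004, -1.0]]
contact_force: [0.3, 0.0, -0.4]
opening: 53.2
grip_force: 0.0
```

>>> step_arm:
  targets:
    - [0.015,0,0,0,0]
    - [0.015,0,0,0,0]
    - [0.015,0,0,0,0]
    - [0.015,0,0,0,0]
    - [0.015,0,0,0,0]
  force: 40

```text
clock: 8.48
tool_pos: [439.2, 79.2, 28.0]
ee_rot: [[-0.22, 0.975, 0.001], [0.975, 0.22, 0.017], [0.016, 0.005, -1.0]]
contact_force: [-0.8, 0.4, 6.8]
opening: 25.4
grip_force: 39.5
```

>>> step_arm:
  targets:
    - [0.015,0,0,-0.03,0]
    - [0.015,0,0,-0.07,0]
    - [0.015,0,0,-0.12,0]
    - [0.015,0,0,-0.167,0]
    - [0.015,0,0,-0.167,0]
  force: 60

```text
clock: 9.1
tool_pos: [440.9, 76.4, 197.5]
ee_rot: [[-0.22, 0.975, 0.006], [0.975, 0.22, 0.017], [0.015, 0.01, -1.0]]
contact_force: [0.4, 0.1, -2.7]
opening: 25.1
grip_force: 59.7
```

```bash
python3 - <<'E'
from h import *
to(658,-3,195)
E
```

```text
pos [440.9  76.4 197.5] toolshift mm [-125.3  194.2    2.5] yaw tool x 102.73 F [ 0.4  0.1 -2.7] open 25.1 t 9.1
```

>>> step_arm:
  targets:
    - [0.015,-0.025,0.04,0,0]
    - [0.015,-0.05,0.08,0,0]
    - [0.015,-0.075,0.12,0,0]
    - [0.015,-0.1,0.16,0,0]
    - [0.015,-0.125,0.194,0,0]

```text
clock: 9.72
tool_pos: [656.3, -3.1, 190.9]
ee_rot: [[-0.22, 0.975, -0.002], [0.975, 0.22, 0.017], [0.017, 0.002, -1.0]]
contact_force: [0.2, -0.4, -1.4]
opening: 25.3
grip_force: 59.6
```

>>> step_arm:
  targets:
    - [0.015,0,0,0,0]
    - [0.015,0,0,0,0]

```text
clock: 9.98
tool_pos: [654.4, -2.5, 191.1]
ee_rot: [[-0.22, 0.975, -0.003], [0.975, 0.22, 0.017], [0.018, 0.001, -1.0]]
contact_force: [-0.5, -0.8, -0.7]
opening: 24.9
grip_force: 59.9
```

```bash
python3 - <<'E'
from v import *
to(658,-3,180)
im=shot('scene','s7.png');t=shot('top','t7.png')
cv2.imwrite('pics/s7c.png',np.hstack([cv2.resize(im[160:260,200:300],(500,500),interpolation=3),cv2.resize(t[90:150,225:285],(300,500),interpolation=3)]))
brass(im,'scene',237,205,265,245)
h=cv2.cvtColor(im[150:235,220:290],cv2.COLOR_BGR2HSV);m=cv2.inRange(h,(100,120,40),(130,255,255));print('blue',cv2.boundingRect(m))
print('pred socket underside ctr',proj('scene',np.array(bot.state()['tool_pos'])-[0,0,28]),'valve pred',proj('scene',(658,-3,142)))
E
```

```text
pos [654.4  -2.5 191.1] toolshift mm [-1.5  3.4 11.1] yaw tool x 102.73 F [-0.5 -0.8 -0.7] open 24.9 t 9.975
scene (249, 222, 5, 14) 45.0
blue (25, 43, 13, 22)
pred socket underside ctr [251.92132599 214.04170959] valve pred [251.33123042 222.68579609]
```

View pics/s7c.png

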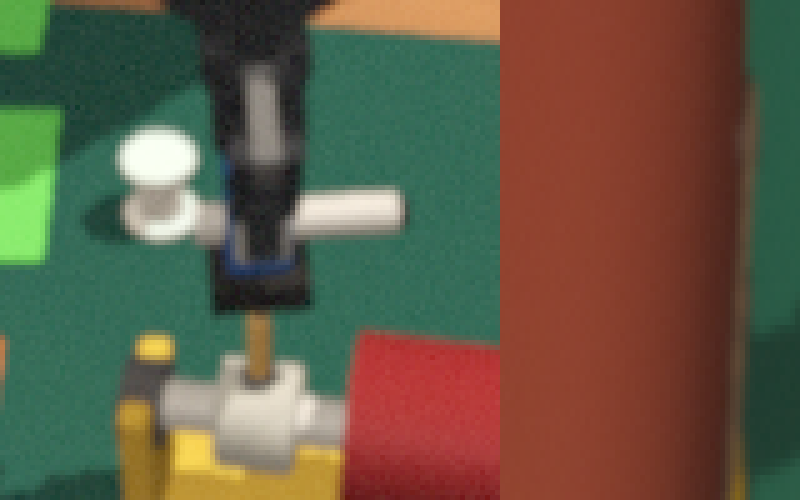

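The gauge hangs just above the stem: the foot is at crop (213–308, 305) and the stem at (258, 315–380), so they line up sideways within 1 mm. I shift a few mm toward +x and go down.

>>> step_arm:
  targets:
    - [0.015,-0.002,0.0042,0,0]
    - [0.015,-0.002,0.0042,0.01,0]
    - [0.015,-0.002,0.0042,0.018,0]
    - [0.015,-0.002,0.0042,0.021,0]
    - [0.015,-0.002,0.0042,0.024,0]

```text
clock: 10.7
tool_pos: [659.9, -3.3, 168.3]
ee_rot: [[-0.221, 0.975, -0.001], [0.975, 0.221, 0.017], [0.017, 0.003, -1.0]]
contact_force: [-0.6, 0.1, -0.2]
opening: 24.9
grip_force: 60.1
```

```bash
python3 - <<'E'
from h import *
to(659,-3.5,156)
E
```

```text
pos [659.9  -3.3 168.3] toolshift mm [-0.2 -0.9 12.3] yaw tool x 102.75 F [-0.6  0.1 -0.2] open 24.9 t 10.7
```

>>> step_arm:
  targets:
    - [0.015,0,0,0.002,0]
    - [0.015,0,0,0.004,0]
    - [0.015,0,0,0.006,0]
    - [0.015,0,0,0.008,0]
    - [0.015,0,0,0.008,0]

```text
clock: 11.32
tool_pos: [660.5, -3.1, 161.1]
ee_rot: [[-0.221, 0.975, 0.001], [0.975, 0.221, 0.017], [0.016, 0.005, -1.0]]
contact_force: [0.3, 1.4, 4.0]
opening: 24.6
grip_force: 60.8
```

>>> step_arm:
  targets:
    - [0.015,0,0,0.001,0]
    - [0.015,0,0,0.002,0]
    - [0.015,0,0,0.003,0]
    - [0.015,0,0,0.004,0]
    - [0.015,0,0,0.004,0]

```text
clock: 11.95
tool_pos: [660.7, -3.1, 157.6]
ee_rot: [[-0.221, 0.975, 0.002], [0.975, 0.221, 0.017], [0.016, 0.005, -1.0]]
contact_force: [-0.8, 2.0, 6.8]
opening: 25.7
grip_force: 61.1
```

>>> step_arm:
  targets:
    - [0.015,0,0,0.001,0]
    - [0.015,0,0,0.002,0]
    - [0.015,0,0,0.002,0]
    - [0.015,0,0,0.003,0]
    - [0.015,0,0,0.003,0]

```text
clock: 12.58
tool_pos: [661.6, -3.1, 155.8]
ee_rot: [[-0.221, 0.975, 0.004], [0.975, 0.221, 0.017], [0.015, 0.007, -1.0]]
contact_force: [-0.3, 1.5, 14.6]
opening: 25.7
grip_force: 62.3
```

```bash
python3 - <<'E'
from h import *
to(659,-3.5,156)
im=shot('scene','s8.png')
cv2.imwrite('pics/s8c.png',cv2.resize(im[180:260,220:320],(750,600),interpolation=3))
E
```

```text
pos [661.6  -3.1 155.8] toolshift mm [ 0.2 -2.6 -0.2] yaw tool x 102.76 F [-0.3  1.5 14.6] open 25.7 t 12.575
```

View pics/s8c.png

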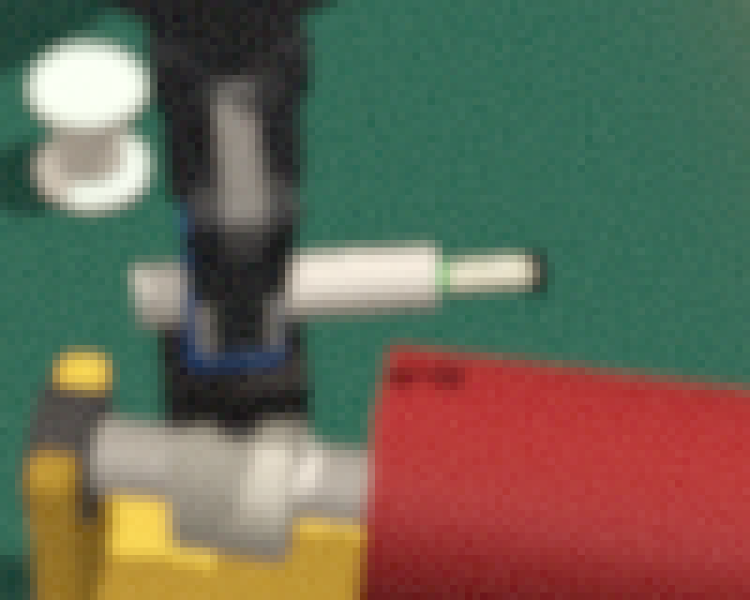

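The gauge is on the stem and the rod is out from crop (440,275) to (537,272), with a thin green band beside the barrel at (445,275). I press a little more to be surely home, then measure the rod.

>>> step_arm:
  targets:
    - [0.015,0,0,0.0005,0]
    - [0.015,0,0,0.001,0]
    - [0.015,0,0,0.001,0]
    - [0.015,0,0,0.001,0]
    - [0.015,0,0,0.001,0]

```text
clock: 13.25
tool_pos: [662.0, -3.1, 155.7]
ee_rot: [[-0.221, 0.975, 0.005], [0.975, 0.221, 0.017], [0.015, 0.009, -1.0]]
contact_force: [-1.6, 1.3, 19.8]
opening: 25.8
grip_force: 62.9
```

```bash
python3 - <<'E'
from h import *
to(659,-3.5,156)
im=shot('scene','s9.png')
R=im[214:219,274:296].mean(0).round().astype(int)
for i,p in enumerate(R): print(274+i,p.tolist(), end=' ')
c=np.array([661,-3,160.]);d=np.array([-.22,.975,0])
print([proj('scene',c+d*k).round(1).tolist() for k in(0,55,77,80,85)])
E
```

```text
pos [662.   -3.1 155.7] toolshift mm [ 0.3 -3.  -0.3] yaw tool x 102.76 F [-1.6  1.3 19.8] open 25.8 t 13.25
274 [211, 225, 234] 275 [210, 223, 233] 276 [209, 222, 231] 277 [197, 214, 219] 278 [160, 193, 176] 279 [133, 176, 143] 280 [153, 183, 173] 281 [165, 189, 188] 282 [167, 190, 191] 283 [166, 189, 190] 284 [166, 190, 191] 285 [166, 189, 190] 286 [168, 192, 193] 287 [169, 192, 194] 288 [170, 192, 194] 289 [165, 185, 188] 290 [134, 153, 155] 291 [86, 99, 97] 292 [66, 79, 54] 293 [82, 98, 50] 294 [89, 108, 55] 295 [90, 109, 54] [[251.1, 217.8], [278.2, 216.1], [289.0, 215.4], [290.4, 215.3], [292.9, 215.2]]
```

Green shows at columns 278–280, and the rod is out about 25 mm, so it goes to the green plate. The hard stop at 20 N confirms it is home. I lift gently.

>>> step_arm:
  targets:
    - [0.015,0,0,-0.003,0]
    - [0.015,0,0,-0.007,0]
    - [0.015,0,0,-0.012,0]
    - [0.015,0,0,-0.018,0]
    - [0.015,0,0,-0.025,0]

```text
clock: 13.92
tool_pos: [659.5, -3.6, 177.4]
ee_rot: [[-0.221, 0.975, -0.002], [0.975, 0.221, 0.017], [0.017, 0.002, -1.0]]
contact_force: [-0.0, 1.3, -2.1]
opening: 25.2
grip_force: 60.1
```

>>> step_arm:
  targets:
    - [0.015,0,0,-0.01,0]
    - [0.015,0,0,-0.022,0]
    - [0.015,0,0,-0.035,0]
    - [0.015,0,0,-0.045,0]
    - [0.015,0,0,-0.045,0]

```text
clock: 14.55
tool_pos: [660.6, -4.3, 223.7]
ee_rot: [[-0.221, 0.975, 0.001], [0.975, 0.221, 0.017], [0.016, 0.005, -1.0]]
contact_force: [0.1, -0.7, -0.8]
opening: 25.3
grip_force: 60.1
```

```bash
python3 - <<'E'
from v import *
to(463,-217,205)
im=shot('scene','s10.png');brass(im,'scene',237,205,265,245)
print('spool',onz('top',282,200,45))
t=np.array([[661+62*np.sin(a),-3,80+62*np.cos(a)] for a in np.radians([-15,-5,0,5,15])]);print([proj('scene',p).round(1).tolist() for p in t])
E
```

```text
pos [660.6  -4.3 223.7] toolshift mm [-164.1 -239.7   14.9] yaw tool x 102.75 F [ 0.1 -0.7 -0.8] open 25.3 t 14.55
scene (249, 223, 5, 14) 48.0
spool [463.39177427 -85.47821888  45.        ]
[[252.2, 218.7], [251.5, 221.9], [251.1, 223.8], [250.7, 225.8], [250.0, 230.4]]
```

>>> step_arm:
  targets:
    - [0.015,-0.006,-0.009,0,0]
    - [0.015,-0.02,-0.03,0,0]
    - [0.015,-0.04,-0.058,0,0]
    - [0.015,-0.062,-0.09,0,0]
    - [0.015,-0.084,-0.122,0,0]

```text
clock: 15.22
tool_pos: [557.8, -114.1, 220.3]
ee_rot: [[-0.221, 0.975, -0.001], [0.975, 0.221, 0.017], [0.017, 0.002, -1.0]]
contact_force: [0.5, 0.2, -1.7]
opening: 25.1
grip_force: 60.1
```

>>> step_arm:
  targets:
    - [0.015,-0.022,-0.032,0,0]
    - [0.015,-0.044,-0.064,0,0]
    - [0.015,-0.062,-0.092,0,0]
    - [0.015,-0.074,-0.11,0,0]
    - [0.015,-0.08,-0.117,0,0]

```text
clock: 15.85
tool_pos: [461.7, -217.6, 218.9]
ee_rot: [[-0.219, 0.976, -0.001], [0.976, 0.219, 0.017], [0.017, 0.003, -1.0]]
contact_force: [0.8, 0.5, -0.8]
opening: 25.3
grip_force: 60.1
```

>>> step_arm:
  targets:
    - [0.015,0,0,0,0]
    - [0.015,0,0,0,0]

```text
clock: 16.1
tool_pos: [463.4, -216.4, 219.0]
ee_rot: [[-0.221, 0.975, -0.0], [0.975, 0.221, 0.017], [0.017, 0.003, -1.0]]
contact_force: [0.2, -0.1, -2.0]
opening: 25.1
grip_force: 60.1
```

```bash
python3 - <<'E'
from h import *
to(463,-217,31)
im=get_image('scene'); 
c=np.array(bot.state()['tool_pos'])+[0,0,3];d=np.array([-.22,.975,0]);print([proj('scene',c+d*k).round(1).tolist() for k in(0,55,80)])
cv2.imwrite('pics/s11c.png',cv2.resize(im[90:230,130:270,::-1],(600,600),interpolation=3))
E
```

```text
pos [ 463.4 -216.4  219. ] toolshift mm [ -3.6  -1.2 188. ] yaw tool x 102.78 F [ 0.2 -0.1 -2. ] open 25.1 t 16.1
[[173.3, 129.3], [196.8, 128.2], [207.4, 127.7]]
```

View pics/s11c.png

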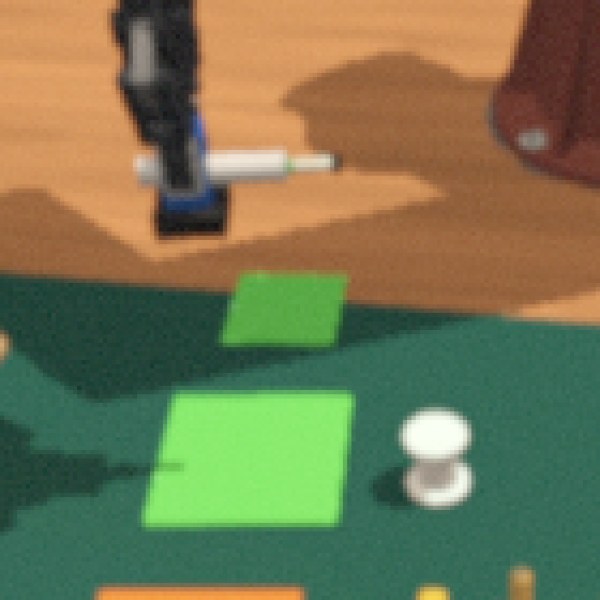

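The gauge is held over the green plate with the rod still out (crop (290–338,162)). I lower it.

>>> step_arm:
  targets:
    - [0.015,-0.001,0,0.03,0]
    - [0.015,-0.002,-0.001,0.075,0]
    - [0.015,-0.003,-0.001,0.12,0]
    - [0.015,-0.0036,-0.001,0.155,0]
    - [0.015,-0.0036,-0.001,0.172,0]

```text
clock: 16.77
tool_pos: [462.2, -216.4, 45.0]
ee_rot: [[-0.222, 0.975, -0.003], [0.975, 0.222, 0.018], [0.019, 0.002, -1.0]]
contact_force: [-0.4, -0.1, -1.4]
opening: 25.3
grip_force: 60.0
```

>>> step_arm:
  targets:
    - [0.015,0,0,0.005,0]
    - [0.015,0,0,0.009,0]
    - [0.015,0,0,0.012,0]
    - [0.015,0,0,0.013,0]
    - [0.015,0,0,0.013,0]

```text
clock: 17.4
tool_pos: [462.9, -217.6, 34.3]
ee_rot: [[-0.221, 0.975, -0.0], [0.975, 0.221, 0.017], [0.016, 0.004, -1.0]]
contact_force: [-0.2, 0.0, -2.2]
opening: 25.1
grip_force: 60.0
```

>>> step_arm:
  targets:
    - [0.015,0,0,0.001,0]
    - [0.015,0,0,0.002,0]
    - [0.015,0,0,0.003,0]
    - [0.015,0,0,0.003,0]

```text
clock: 17.9
tool_pos: [462.8, -217.4, 31.1]
ee_rot: [[-0.221, 0.975, -0.001], [0.975, 0.221, 0.017], [0.017, 0.003, -1.0]]
contact_force: [-0.5, 0.5, -1.2]
opening: 25.6
grip_force: 60.2
```

>>> step_arm:
  targets:
    - [0.015,0,0,0.0007,0]
    - [0.015,0,0,0.0015,0]
    - [0.015,0,0,0.0015,0]

```text
clock: 18.27
tool_pos: [462.8, -217.5, 31.0]
ee_rot: [[-0.221, 0.975, -0.0], [0.975, 0.221, 0.016], [0.016, 0.004, -1.0]]
contact_force: [-6.3, 3.5, 22.3]
opening: 25.2
grip_force: 63.2
```

>>> step_arm:
  targets:
    - [0.015,0,0,-0.001,0]
    - [0.028,0,0,-0.001,0]
    - [0.035,0,0,-0.001,0]
    - [0.05,0,0,-0.001,0]
    - [0.06,0,0,-0.001,0]
  force: 20

```text
clock: 18.9
tool_pos: [462.8, -217.4, 30.5]
ee_rot: [[-0.221, 0.975, -0.001], [0.975, 0.221, 0.017], [0.017, 0.003, -1.0]]
contact_force: [0.3, -0.1, -0.7]
opening: 59.9
grip_force: 0.0
```

>>> step_arm:
  targets:
    - [0.06,0,0,-0.01,0]
    - [0.06,0,0,-0.04,0]
    - [0.06,0,0,-0.09,0]
    - [0.06,0,0,-0.15,0]
    - [0.06,0,0,-0.18,0]

```text
clock: 19.52
tool_pos: [463.9, -221.1, 214.5]
ee_rot: [[-0.221, 0.975, 0.003], [0.975, 0.221, 0.014], [0.013, 0.006, -1.0]]
contact_force: [0.3, -0.2, -0.6]
opening: 59.7
grip_force: 0.0
```

```bash
python3 - <<'E'
from v import *
to(463,-217,205)
a=cv2.imread('pics/scene0.png');im=shot('scene','s12.png');t=shot('top','t12.png')
brass(im,'scene',237,205,265,245)
for n,i,bx in(('scene',im,(150,160,240,225)),('top',t,(290,165,350,230))):
  h=cv2.cvtColor(i[bx[1]:bx[3],bx[0]:bx[2]],cv2.COLOR_BGR2HSV);m=cv2.inRange(h,(100,120,40),(130,255,255));r=cv2.boundingRect(m);u=(bx[0]+r[0]+r[2]/2,bx[1]+r[1]+r[3]/2);print(n,r,onz(n,*u,43))
cv2.imwrite('pics/s12c.png',cv2.resize(im[140:260,90:270],(780,520),interpolation=3))
E
```

```text
pos [ 463.9 -221.1  214.5] toolshift mm [4.1 0.  9.6] yaw tool x 102.76 F [ 0.3 -0.2 -0.6] open 59.7 t 19.525
scene (249, 223, 6, 14) 49.5
scene (27, 17, 13, 19) [ 467.7891217  -215.71032616   43.        ]
top (0, 0, 0, 0) [ 568.96920634 -111.91804297   43.        ]
```

View pics/s12c.png

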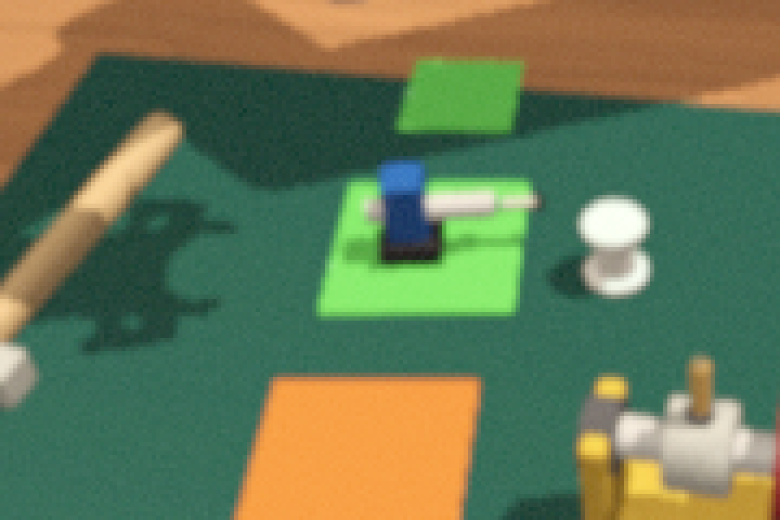

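The gauge stands upright on the green plate (foot at crop (410,245), plate centre about (425,243)) with its rod out. The valve is up at (700,385), and the spool and hammer have not moved.

```bash
python3 -c "
from rig import bot
print(bot.job_done())"
```

```text
the job is handed in; nothing more can be done
None
```

I turned the valve upright and pressed the gauge fully home; its rod came out about 25 mm with green showing, so I stood it upright on the green plate and handed the job in at about 20 s (no verdict was returned).

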